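Third hand at the electrode carrier

TASK

The electrode carrier of our electrolyte analyser is out on the bench and its last electrode has to go in: pick up the loose electrode, lower it upright into the free place of the channel with its nose towards the two electrodes already mounted there, until it stands on the channel floor clear of them. Then slide it along until you feel it meet them, and press on until the sprung plate behind them has gone about half-way back to the end block (about 10 N), never all the way. Keep that pressure steady for at least three seconds while I bring up the clamp and finish while still holding the electrode pressed there; leave the other things on the bench where they are.

Things in the scene. Friction and masses are not known exactly. Their poses are not given: they have to be found in the camera images.
- electrode_center (a point): centre (half-way up) of the loose electrode: upright grey block 24 long (x) x 30 wide (y) x 50 tall (z), about 70 g, low black cap and stud on top (6 more, looks only), standing on the bench left of the analyser. +x points out of its nose face. Grip it across the 30 width with the fingertips 15 to 30 mm above its foot, to stay clear of the channel walls
- electrode_nose (a point): tip of the loose electrode's nose: a round white stub, 9 mm across and 5 long, on the electrode's +x face, axis 24 mm above the foot; the tip lies 17 mm ahead of the block's centre and 1 mm lower
- carrier: electrode carrier right of the analyser: aluminium base 190 x 64 mm fixed to the bench, origin at the centre of its underside (bench level), x along the channel towards the end block, z up. Channel on y = 0: floor 16 above the bench, 32.5 wide, walls 6 thick rising 12 above the floor, with bevelled lips. A clamp block with a knurled screw (65 above the bench) fills x = -90 to -64 mm
- free_place (a point): a point on the channel floor in the free place, at carrier x = -26 mm, 16 above the bench, with the carrier's axes. The free place runs from carrier x = -64 to +1 mm. An electrode set down here with its centre above this point and +x along the carrier's has 10 mm between its nose tip and the mounted electrodes and 25 behind it; from here it slides to +x
- stack_port (a point): centre of the round recess (13.5 mm across, 7 deep) in the face of the nearer mounted electrode: carrier x = +1 mm, 40 above the bench when at rest; has the carrier's axes, moves with the mounted pair. The nose goes in here and the front faces meet flat. The pair (same size as the loose one, +1 to +49, tops 66, studs 72) has a steel sprung plate behind it, +49 to +57
- end_block (a point): centre of the top of the white end block, 66 above the bench; the block spans carrier x = +73 to +95 mm and is fixed. Between it and the sprung plate is an open gap with two springs, 16 mm wide when at rest
- stack (a joint): how far the two mounted electrodes and the sprung plate have been pushed back towards the end block along the carrier's +x (m): 0 at rest, 0.016 with the plate against the end block. The spring pushes back with 4 N at 0 and 0.8 N more for each mm: 10.4 N at half-way, 0.008. It springs back when let go
- analyser: the tall white analyser at the back, fixed: about 0.34 wide (y -0.17 to +0.17), front at x = 0.57, 0.44 high; it stands between the electrode and the carrier, so carry things past in front of it. Origin at the centre of its underside
- tip_box: blue pipette tip box, 68 x 118 x 65, a bystander in front of the analyser's right side; origin at the centre of its underside
- dropper: small white dropper bottle, 27 across, 54 tall, a bystander standing left of the carrier, about 0.11 m from its centre line; origin under its centre
- sample_cup: sample cup with red lid, 62 across, 67 tall, a bystander behind the electrode, beside the analyser; origin under its centre
- petri: petri dish, 59 across, 12 high, a bystander behind the electrode; origin under its centre
- med_bottle: brown medicine bottle, 46 across, 85 tall, a bystander behind the electrode; origin under its centre
- syringe: capped syringe lying on the bench in front of the analyser, 146 long, 22 wide, 13 high, a bystander; origin under its centre
Mind the look-alikes: they are no part of the job. What is shaped like the part that bears electrode_center but purple is not meant.

How it is judged:
By the outcome, as a careful person would: the job done as asked, in the order asked, and still so for the second after the job is handed in, while the arm keeps its last pose, push and grip.
It also fails if it takes over 58 s, if anything falls off the work surface, if the arm or the gripper's body presses on something with over 40 N, if the wrist force passes 120 N, or if a joint passes its speed limit or range.

ROBOT

A 6-joint arm with a two-finger parallel gripper is mounted at the origin on a cart in front of the work surface, level with it; the furniture and walls round the work are solid. World frame = base frame: x ahead of the robot, y to its left, z up, the work surface at z = 0. Lengths are in m, angles in rad, forces in N, time in s.
With the tool pointing down it reaches from about 0.35 to 0.775 m from the base axis. Payload 7.3 kg.
Tool frame: the origin (TCP) lies at the very end of the fingers, on their centre line; the grasp point (between the pads) lies 19 mm behind it; z points along the fingers, y is the direction in which the jaws open and shut (so a half turn about z gives the same grasp; the last joint's range is limited). The gripper opens to 92 mm and grips with 3 to 60 N. Pads are 19 mm wide; open, the fingers measure 130 mm over their backs; the gripper's body (75 mm by 190 mm) begins 47 mm behind the grasp point.
Start: joints at [-1.437, 0.342, 1.524, -0, 1.275, -0.146], TCP at [0.145, -0.505, 0.227] pointing down, gripper open.
Joint ranges: [-2.53, 2.53], [-0.77, 2.02], [0.04, 2.7], [-1, 4.14], [0.28, 2.66], [-3.11, 3.11]. Speed limits (rad/s): [2.57, 2.57, 3.14, 3.14, 3.14, 3.14].

INTERFACE

Orientations are given as [roll, pitch, yaw] about the fixed x, y, z axes, in that order (R = Rz(yaw) Ry(pitch) Rx(roll)).
In Python, from cell import robot gives the robot as it stands.
- The arm moves only by the tool apply_moves, never from a script. Its argument "plan" is a list of rows, each an object of numbers: "tx", "ty", "tz": the shift along the tool's x, y, z in m; "yaw": the turn about the tool's z in rad; "grip": the opening, from -1 (shut) to 1 (fully open), so that 0 is half open. In form: [{"tx": .., "ty": .., "tz": .., "yaw": .., "grip": ..}, ...]. A call has 1 to 8 rows; each row is the pose to reach, as a shift and turn from the pose commanded when the call began, along the tool's axes at that moment; what a row does not reach only later rows make up. A row lasts 1/8 s, in which the tool goes at most 62.5 mm and 10.7 degrees, less where a joint would pass 70% of its speed; a pose out of reach is approached as far as the arm can. A call with a gripper value outside its range is refused whole. The fingers move at their own pace and stop on an object; "force" is the grip in N (left out, the last holds). Time passes only in rows, so rows that repeat a pose let the fingers close. It gives the time, the measured TCP pose, the force and the opening at its end, in the units of the state.
- robot.observe(): the state, without advancing time (a new reading comes with each control period).
- robot.read_camera(name): name is "scene" or "top" or "wrist"; returns (picture, depth): 384x512x3 uint8, red, green, blue; 384x512 float32, m along the optical axis (not along the pixel's ray), 0 where there is no reading.
- robot.get_calibration(name): a dict with "camera_matrix" (3x3 intrinsics, pixels), "R" (3x3) and "t" (3): a world point X has camera coordinates R X + t. Camera axes: x right, y down, z forward; pixel columns grow to the right and rows downward; lengths in m; the calibration is good to about 2 mm. The wrist camera is an equidistant fisheye: a pixel r from the principal point sees the ray r / f radians off the axis. A picture is of the moment at which its call begins: read the wrist's pose just before it. get_calibration takes no time and is no camera call; for the wrist camera it gives the pose at the moment of the call.
- robot.hand_in(): hands the job in, once; it reports no verdict.
Trained networks look in the newest picture that a camera, given by its name, has taken for a name from the list of things; names that differ only in an ending like _2 or _b are one class to them, and where a whole thing is asked for, a point or a joint stands for the part that bears it (a point fixed in the world has none). Each returns a list of dicts, best first, with "confidence" (0 to 1); they miss things now and then, are a little off and sometimes report something else, mostly with a low value. They report only what shows in the picture. A call takes as long as a camera call. They do not tell look-alikes from the thing itself.
- robot.outline_of(label, camera): "region" (384x512 bool, what is visible of it) and "pixel" ([row, column] in pixels, amid what is visible of it).
- robot.tip_of(label, camera): "pixel" ([row, column] in pixels: a listed point, or the origin of a listed thing).
The state is a dict: "time": time; "qpos": joint angles; "qvel": joint speeds; "joint_efforts": joint torques, N m; "tool_pos": TCP position; "tool_rot": TCP orientation; "contact_force": force on the tool from outside, world axes, zero at the start; "torque": the same for the moment, N m; "opening": finger opening in m.
Only numpy, scipy, OpenCV 4.12 (cv2) and the standard library are available. Lean on these libraries where they do the work, as an engineer would, in place of code of your own. Each camera call takes 0.05 s, during which the arm holds its last target.

## Working session

There is one attempt and no reset: what is moved stays moved. The work goes in short steps, Python scripts to look and compute and a tool call to move; the robot and the scene stay as the last step left them, time stands still between calls to the robot, and variables do not carry over. Pictures are saved under pics/ and viewed, and the job is handed in when it is done.

Besides the shell and the picture viewer there is one more tool, called after ">>>" in YAML: its name, and indented under it one key for each argument. apply_moves: Moves the arm, as the interface text tells. Its arguments: {"type":"object","properties":{"plan":{"type":"array","items":{"type":"object","properties":{"tx":{"type":"number"},"ty":{"type":"number"},"tz":{"type":"number"},"yaw":{"type":"number"},"grip":{"type":"number"}}}},"force":{"type":"number"}},"required":["plan"]}

```bash
mkdir -p pics; ls
cat > h.py <<'E'
import numpy as np, cv2
from cell import robot
def snap(cam,name):
    im,d=robot.read_camera(cam); cv2.imwrite(f'pics/{name}.png',im[:,:,::-1]); np.save(f'pics/{name}_d.npy',d); return im,d
def px2w(cam,r,c,d,cal=None):
    cal=cal or robot.get_calibration(cam); K=np.array(cal['camera_matrix']);R=np.array(cal['R']);t=np.array(cal['t'])
    x=np.linalg.inv(K)@np.array([c,r,1.])*d
    return R.T@(x-t)
def cloud(cam,d):
    cal=robot.get_calibration(cam); K=np.array(cal['camera_matrix']);R=np.array(cal['R']);t=np.array(cal['t'])
    v,u=np.mgrid[:d.shape[0],:d.shape[1]]
    X=np.stack([(u-K[0,2])/K[0,0]*d,(v-K[1,2])/K[1,1]*d,d],-1)
    P=(X-t)@R; P[d==0]=np.nan
    return P
def w2px(cam,X):
    cal=robot.get_calibration(cam); K=np.array(cal['camera_matrix']);R=np.array(cal['R']);t=np.array(cal['t'])
    x=K@(R@np.array(X)+t); return x[1]/x[2],x[0]/x[2]
E
python3 - <<'E'
from h import *
print({k:(np.round(v,4).tolist() if not np.isscalar(v) else v) for k,v in robot.observe().items()})
for c in ['top','scene']:
    im,d=snap(c,c+'0')
    print(c,{k:np.round(v,3).tolist() for k,v in robot.get_calibration(c).items() if k in('camera_matrix','R','t')})
E
```

```text
pics
{'time': 0.0, 'qpos': [-1.437, 0.3427, 1.525, -0.0001, 1.2754, -0.146], 'qvel': [-0.0005, -0.0002, -0.0013, -0.0007, -0.0001, -0.0007], 'joint_efforts': [0.0015, -43.1229, -24.4217, 0.072, 0.0561, -0.0001], 'tool_pos': [0.1449, -0.5042, 0.226], 'tool_rot': [-3.14, -0.0002, 0.2798], 'contact_force': [-0.2493, 0.5049, -0.3033], 'torque': [0.0198, 0.0058, 0.0228], 'opening': 0.09162894318368368}
top {'camera_matrix': [[392.838, 0.0, 255.047], [0.0, 392.838, 187.416], [0.0, 0.0, 1.0]], 'R': [[-0.017, -1.0, -0.016], [-0.993, 0.019, -0.115], [0.115, 0.014, -0.993]], 't': [0.013, 0.608, 1.437]}
scene {'camera_matrix': [[451.578, 0.0, 257.473], [0.0, 451.578, 193.86], [0.0, 0.0, 1.0]], 'R': [[-0.8, -0.599, 0.007], [-0.404, 0.532, -0.744], [0.442, -0.598, -0.668]], 't': [0.468, 0.303, 1.138]}
```

View pics/top0.png

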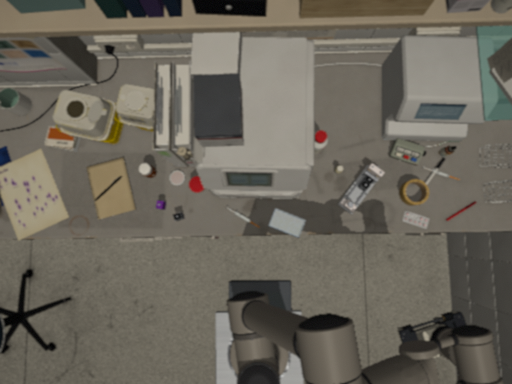

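View pics/scene0.png

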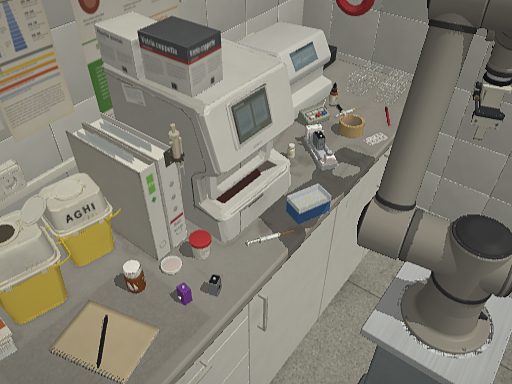

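The top view shows two small upright blocks, a purple one at about (row 201, col 160) and a grey one at (213, 179). The carrier is at about (185, 362). In the scene view, purple is at (292, 184) and grey at (284, 215). The task's description picks out the grey one.

Run:
```python
from h import *
for c in ['top','scene']:
    im,d=snap(c,c+'1'); P=cloud(c,d)
    for l in ['electrode_center','electrode_nose']:
        for o in robot.tip_of(l,c)[:3]:
            r,q=np.round(o['pixel']).astype(int); print(c,l,o['confidence'],o['pixel'],P[r,q].round(3))
    for l in ['free_place','stack_port','end_block','carrier','tip_box','dropper','syringe']:
        for o in robot.tip_of(l,c)[:1]:
            r,q=np.round(o['pixel']).astype(int); print(c,l,round(o['confidence'],2),np.round(o['pixel'],1),P[r,q].round(3))
    if c=='top': a=im[185:235,135:205];b=im[145:225,330:400]
    else: a=im[265:315,160:240]; b=im[110:180,270:370]
    cv2.imwrite(f'pics/crop_{c}.png',cv2.vconcat([cv2.resize(x,(480,290),interpolation=cv2.INTER_CUBIC)for x in(a,b)])[:,:,::-1])
print(robot.observe()['time'])
```

```text
top electrode_center 0.48 [217.9, 180.3] [0.498 0.281 0.053]
top electrode_center 0.44 [205.6, 159.3] [0.543 0.358 0.055]
top electrode_nose 0.43 [203.8, 157.7] [0.551 0.362 0.055]
top electrode_nose 0.38 [211.1, 180.8] [ 0.527  0.288 -0.   ]
top free_place 0.7 [189.8 355.4] [ 0.593 -0.375  0.016]
top stack_port 0.68 [188.8 359.7] [ 0.597 -0.393  0.018]
top end_block 0.86 [171.9 377. ] [ 0.653 -0.446  0.067]
top carrier 0.59 [189.8 355.6] [ 0.593 -0.378  0.02 ]
top tip_box 0.96 [223.2 287.8] [ 0.473 -0.115  0.063]
top dropper 0.6 [171.7 339.6] [ 0.661 -0.318  0.033]
top syringe 0.42 [215.8 244.8] [0.503 0.043 0.002]
scene electrode_center 0.81 [293.8, 184.1] [0.536 0.37  0.046]
scene electrode_center 0.67 [283.3, 218.2] [0.491 0.293 0.044]
scene electrode_nose 0.58 [282.1, 206.0] [ 0.543  0.285 -0.001]
scene electrode_nose 0.56 [296.3, 182.8] [0.537 0.373 0.04 ]
scene free_place 0.61 [156.1 324.2] [ 0.548 -0.332  0.047]
scene stack_port 0.52 [143.1 319.7] [ 0.601 -0.395  0.042]
scene end_block 0.96 [129.3 316.2] [ 0.651 -0.447  0.054]
scene carrier 0.68 [254.1 202.2] [0.603 0.232 0.021]
scene tip_box 0.92 [209.8 307.4] [ 0.453 -0.072  0.044]
scene dropper 0.51 [156.8 290.1] [ 0.665 -0.301  0.007]
scene syringe 0.67 [235.6 269.7] [0.498 0.055 0.01 ]
1.1
```

Run:
```python
from h import *
d=np.load('pics/top1_d.npy');P=cloud('top',d)
print('grey z',(P[205:222,170:188,2]*1000).round())
print('grey xyz',P[213,179],P[201,160])
```

```text
grey z [[ -4.   6.  -1.   5.  -1.  -4.   2.  -6.   4.  -1.   2.   1.  -4.  -0.
   -4.   8.  -1.   5.]
 [  3.  -1.   3.   3.  -2.   1.  -2.  -0.   4.  -1.   1.  -2.   5.  -2.
   -1.   0.  -2.  -3.]
 [ -4.   2.  -0.  -0.   0.   3.  -2.  -4.  -3.  -5.  -0.  -4.  -2.   1.
    2.   2.  -4.   1.]
 [  1.   1.  -3.  -2.  -1.  -5.  -4.   1.  -4.   8.  -3.  -1.  -2.  -7.
   -1.  -8.   3.  -3.]
 [ -3.   5.   9.   4.   2.   7.   2.   1.   2.   1.   2.   0.  -8.   1.
   -4.  -1.  -3.  -2.]
 [  3.   2.  -4.  -1.  -4.  -3.   1.   2.  -2.  -4.   0.  -2.  -1.  -7.
   -3.   1.  -3.   1.]
 [ -1.   6.   0.   0.  -1.  -1.   4.  -5.  -1.  -1.   1.  -0.  -3. -10.
   -5.   1.   6.   0.]
 [  1.   5.  -4.   2.  -1.  -4.  -5.  -1.  29.   3.  50.  41.  -1.  -4.
   -3.  -0.   3.  -2.]
 [  1.   3.  -1.   1.   4.  -6.   9.  43.  51.  54.  55.  43.  24.   7.
    0.  -4.  -1.   5.]
 [ -2.   1.  -6.   5.  55.  48.  50.  57.  53.  49.  54.  46.  23.  16.
    1.  -2.   0.   1.]
 [ -1.  -1.  -5.  51.  61.  51.  56.  49.  54.  56.  nan  47.  40.  14.
    2.   4.  -0.  -3.]
 [ -2.  -1.   1.  -3.  54.  52.  51.  56.  54.  52.  51.  51.  45.  24.
    5.   3.  -2.  -6.]
 [  4.  -9.  -5.  -4.  56.  48.  50.  53.  48.  50.  49.  54.  52.  26.
    6.   1.  -3.  -1.]
 [  0.   1.   0.   2.  44.  50.  55.  55.  52.  47.  53.  46.  40.  32.
   17.  -0.  -1.  -3.]
 [ -2.  -3.   4.   1.  -3.  56.  50.  47.  54.  51.  37.  26.   8.  -5.
   -2.   1.   0.  -2.]
 [  3.  -3.  -3.   0.  -3.  46.  53.  41.  28.  11.  -3.   5.  -1.  -2.
   -1.  -7.  -2.  10.]
 [  3.  -2.   2.  -3.   2.  -1.  -2.  -2.  nan   5.   2.  -5.   1.   3.
    1.  -2.   3.  -1.]]
grey xyz [0.51634797 0.28399404 0.05417196] [0.56229441 0.35574413 0.05027654]
```

View pics/crop_top.png

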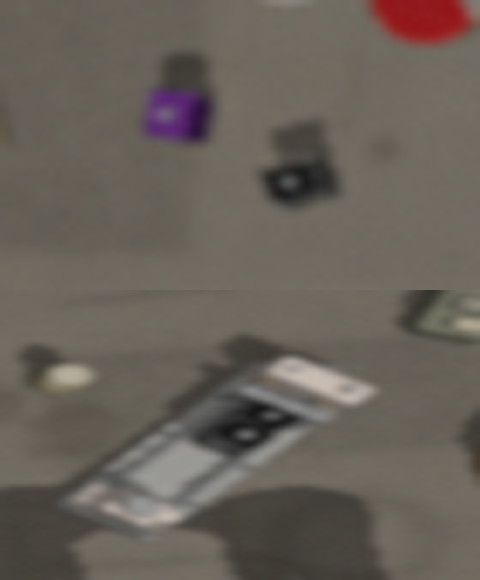

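View pics/crop_scene.png

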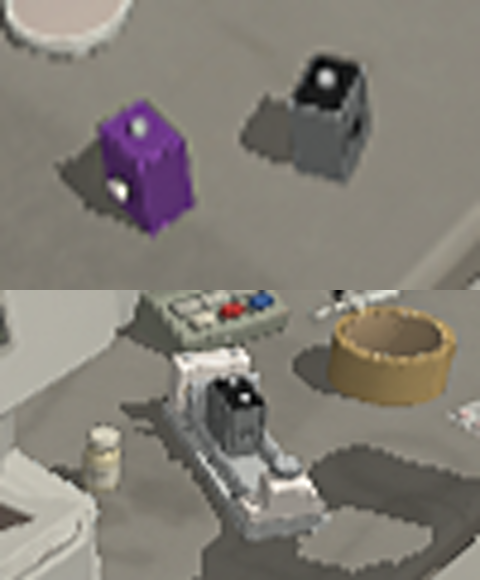

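Top crop: purple is at (201,160) and grey, with a black cap, at (213,179). Scene crop: grey's right-hand face shows the dark rear recess, so its nose points away from the scene camera. I choose grey. Next I'll move above it and check with the wrist camera.

>>> apply_moves:
  plan:
    - {"tx": 0.06, "ty": -0.021, "tz": -0.024}
    - {"tx": 0.12, "ty": -0.042, "tz": -0.024}
    - {"tx": 0.178, "ty": -0.064, "tz": -0.024}
    - {"tx": 0.237, "ty": -0.085, "tz": -0.024}
    - {"tx": 0.296, "ty": -0.106, "tz": -0.024}
    - {"tx": 0.296, "ty": -0.106, "tz": -0.024}

```text
schema error: expected keys tx, ty, tz, yaw, grip
```

>>> apply_moves:
  plan:
    - {"tx": 0.06, "ty": -0.021, "tz": -0.024, "yaw": 0, "grip": 1}
    - {"tx": 0.12, "ty": -0.042, "tz": -0.024, "yaw": 0, "grip": 1}
    - {"tx": 0.178, "ty": -0.064, "tz": -0.024, "yaw": 0, "grip": 1}
    - {"tx": 0.237, "ty": -0.085, "tz": -0.024, "yaw": 0, "grip": 1}
    - {"tx": 0.296, "ty": -0.106, "tz": -0.024, "yaw": 0, "grip": 1}
    - {"tx": 0.296, "ty": -0.106, "tz": -0.024, "yaw": 0, "grip": 1}

```text
time: 1.85
tool_pos: [0.4028, -0.3183, 0.2507]
tool_rot: [-3.141, -0.001, 0.285]
contact_force: [-0.3, 0.3, 1.1]
opening: 0.0919
```

Run:
```python
from h import *
cal=robot.get_calibration('wrist'); np.savez('pics/w0cal.npz',**cal)
im,d=snap('wrist','w0'); print({k:np.round(v,3).tolist() if not isinstance(v,str) else v for k,v in cal.items()})
R=np.array(cal['R']);print(-R.T@np.array(cal['t']), robot.observe()['tool_pos'])
for l in ['free_place','stack_port','end_block','carrier','dropper']:
    for o in robot.tip_of(l,'wrist')[:1]: print(l,o)
```

```text
{'camera_matrix': [[297.319, 0.0, 259.151], [0.0, 297.319, 190.004], [0.0, 0.0, 1.0]], 'R': [[0.282, -0.96, -0.0], [-0.913, -0.268, 0.309], [-0.296, -0.087, -0.951]], 't': [-0.419, 0.237, 0.506]}
[ 0.48406569 -0.29447359  0.40834509] [ 0.40182809 -0.31935283  0.25063984]
free_place {'pixel': [53.1, 335.7], 'confidence': 0.63}
stack_port {'pixel': [37.6, 359.2], 'confidence': 0.82}
end_block {'pixel': [8.2, 415.3], 'confidence': 0.61}
```

View pics/w0.png

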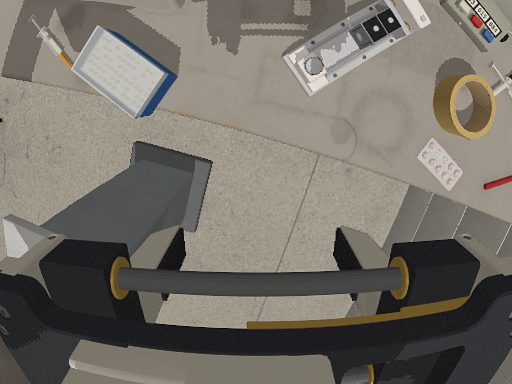

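>>> apply_moves:
  plan:
    - {"tx": 0.02, "ty": -0.055, "tz": 0, "yaw": 0, "grip": 1}
    - {"tx": 0.04, "ty": -0.11, "tz": 0, "yaw": 0, "grip": 1}
    - {"tx": 0.06, "ty": -0.165, "tz": 0, "yaw": 0, "grip": 1}
    - {"tx": 0.08, "ty": -0.22, "tz": 0, "yaw": 0, "grip": 1}
    - {"tx": 0.1, "ty": -0.275, "tz": 0, "yaw": 0, "grip": 1}
    - {"tx": 0.12, "ty": -0.33, "tz": 0, "yaw": 0, "grip": 1}
    - {"tx": 0.14, "ty": -0.385, "tz": 0, "yaw": 0, "grip": 1}
    - {"tx": 0.16, "ty": -0.44, "tz": 0, "yaw": 0, "grip": 1}

```text
time: 3.15
tool_pos: [0.4328, 0.1467, 0.251]
tool_rot: [3.141, -0.001, 0.277]
contact_force: [1.1, 1.0, 0.3]
opening: 0.0921
```

>>> apply_moves:
  plan:
    - {"tx": 0.015, "ty": -0.035, "tz": 0, "yaw": 0, "grip": 1}
    - {"tx": 0.027, "ty": -0.068, "tz": 0, "yaw": 0, "grip": 1}
    - {"tx": 0.027, "ty": -0.068, "tz": 0, "yaw": 0, "grip": 1}

```text
time: 3.52
tool_pos: [0.4399, 0.2195, 0.2505]
tool_rot: [-3.142, 0.0, 0.281]
contact_force: [-0.4, 0.3, -0.3]
opening: 0.0917
```

```bash
cat >> h.py <<'E'
def wcloud(d,cal):
    K=np.array(cal['camera_matrix']);R=np.array(cal['R']);t=np.array(cal['t'])
    v,u=np.mgrid[:d.shape[0],:d.shape[1]].astype(float)
    a=(u-K[0,2])/K[0,0];b=(v-K[1,2])/K[1,1];th=np.hypot(a,b)
    s=np.tan(th)/np.maximum(th,1e-9)
    X=np.stack([a*s*d,b*s*d,d],-1); P=(X-t)@R; P[(d==0)|(th>1.4)]=np.nan
    return P
def ww2px(X,cal):
    K=np.array(cal['camera_matrix']);R=np.array(cal['R']);t=np.array(cal['t'])
    x=(R@np.array(X).T+t[:,None] if np.ndim(X)>1 else R@np.array(X)+t)
    r=np.hypot(x[0],x[1]);th=np.arctan2(r,x[2]);k=th/np.maximum(r,1e-9)
    return np.stack([K[1,1]*x[1]*k+K[1,2],K[0,0]*x[0]*k+K[0,2]],-1)
def wray(r,c,cal,z):
    K=np.array(cal['camera_matrix']);R=np.array(cal['R']);t=np.array(cal['t'])
    a=(c-K[0,2])/K[0,0];b=(r-K[1,2])/K[1,1];th=np.hypot(a,b)
    v=R.T@np.array([np.sin(th)*a/th,np.sin(th)*b/th,np.cos(th)]);o=-R.T@t
    return o+v*(z-o[2])/v[2]
def wsnap(name):
    cal=robot.get_calibration('wrist'); im,d=snap('wrist',name); np.savez(f'pics/{name}_cal.npz',**cal)
    return im,d,cal,wcloud(d,cal)
E
python3 - <<'E'
from h import *
im,d,cal,P=wsnap('w1')
print(robot.observe()['tool_pos'],robot.observe()['tool_rot'])
for l in ['electrode_center','electrode_nose']:
    for o in robot.tip_of(l,'wrist')[:3]:
        r,c=np.round(o['pixel']).astype(int); print(l,o,P[r,c].round(3))
E
```

```text
[0.4398206  0.21845453 0.25049538] [3.14116352e+00 4.87406930e-04 2.79961614e-01]
electrode_center {'pixel': [55.2, 177.5], 'confidence': 0.95} [0.546 0.351 0.053]
electrode_center {'pixel': [100.5, 214.6], 'confidence': 0.62} [0.504 0.292 0.055]
electrode_nose {'pixel': [83.8, 219.1], 'confidence': 0.85} [ 0.524  0.301 -0.001]
electrode_nose {'pixel': [48.5, 170.0], 'confidence': 0.64} [0.553 0.363 0.055]
```

View pics/w1.png

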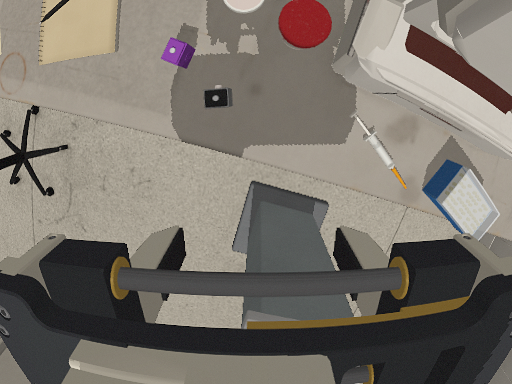

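Grey electrode's cap is at about (97, 217). The wider 30 mm side runs nearly along the image columns. I'll crop in and fit.

Run:
```python
from h import *
im=cv2.imread('pics/w1.png');d=np.load('pics/w1_d.npy');cal=dict(np.load('pics/w1_cal.npz'));P=wcloud(d,cal)
c=cv2.resize(im[70:125,180:255],(750,550),interpolation=cv2.INTER_CUBIC);cv2.imwrite('pics/w1c.png',c)
s=P[70:125,180:255]; m=(s[...,2]>0.042)&(s[...,2]<0.065)
m=cv2.morphologyEx(m.astype(np.uint8),cv2.MORPH_OPEN,np.ones((3,3)))>0
q=s[m]; print(m.sum(),q.mean(0),np.median(q[:,2]))
# planar z=0.05 via ray
pts=np.argwhere(m)+[70,180]
w=np.array([wray(r,c_,cal,0.05)[:2] for r,c_ in pts])
rect=cv2.minAreaRect(w.astype(np.float32)*1000);print(rect)
```

```text
492 [0.5066593  0.29164295 0.05198049] 0.05238871835605189
((506.7682800292969, 292.2673645019531), (24.089147567749023, 30.64080810546875), 18.6245059967041)
```

View pics/w1c.png

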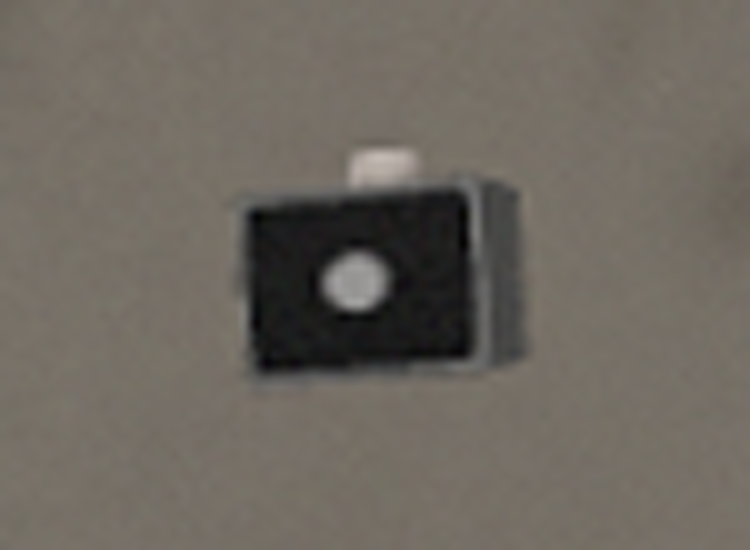

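The crop shows the white nose stub at the top edge (row ~86, col ~218), so the nose points away from the robot. The fit gives centre (0.507, 0.292), a 24×30 top and yaw 0.325.

>>> apply_moves:
  plan:
    - {"tx": 0.042, "ty": -0.026, "tz": 0.02, "yaw": -0.02, "grip": 1}
    - {"tx": 0.085, "ty": -0.052, "tz": 0.05, "yaw": -0.045, "grip": 1}
    - {"tx": 0.085, "ty": -0.052, "tz": 0.1, "yaw": -0.045, "grip": 1}
    - {"tx": 0.085, "ty": -0.052, "tz": 0.1, "yaw": -0.045, "grip": 1}

```text
time: 4.18
tool_pos: [0.5051, 0.29, 0.1471]
tool_rot: [3.141, 0.009, 0.323]
contact_force: [0.2, 0.1, -0.3]
opening: 0.0918
```

Run:
```python
from h import *
im,d,cal,P=wsnap('w2')
print(robot.observe()['tool_pos'],robot.observe()['tool_rot'])
m=((P[...,2]>0.042)&(P[...,2]<0.065)&(np.hypot(P[...,0]-.507,P[...,1]-.292)<.03)).astype(np.uint8)
m=cv2.morphologyEx(m,cv2.MORPH_OPEN,np.ones((3,3)))
pts=np.argwhere(m); print(len(pts),pts.mean(0),P[m>0].mean(0))
w=np.array([wray(r,c_,cal,0.05)[:2] for r,c_ in pts])
print(cv2.minAreaRect(w.astype(np.float32)*1000))
```

```text
[0.50658008 0.29073964 0.15008226] [3.14107895 0.00353378 0.32307172]
853 [187.51465416 256.97303634] [0.508199   0.29308237 0.05170107]
((507.55560302734375, 292.88671875), (23.662742614746094, 29.18876838684082), 18.515705108642578)
```

View pics/w2.png

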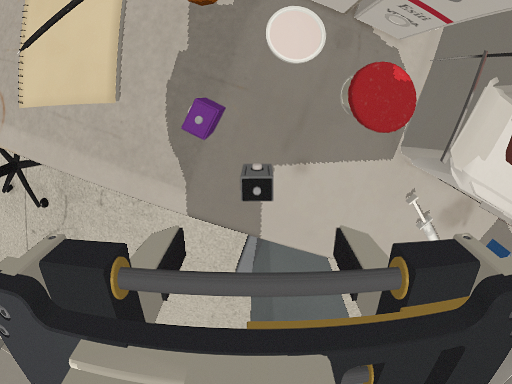

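The electrode sits centred between the fingers (cap at 187, 257). I'll descend and grip.

>>> apply_moves:
  plan:
    - {"tx": 0.0015, "ty": -0.0015, "tz": 0.045, "yaw": 0, "grip": 1}
    - {"tx": 0.0015, "ty": -0.0015, "tz": 0.09, "yaw": 0, "grip": 1}
    - {"tx": 0.0015, "ty": -0.0015, "tz": 0.115, "yaw": 0, "grip": 1}
    - {"tx": 0.0015, "ty": -0.0015, "tz": 0.13, "yaw": 0, "grip": 1}
    - {"tx": 0.0015, "ty": -0.0015, "tz": 0.13, "yaw": 0, "grip": 1}
    - {"tx": 0.0015, "ty": -0.0015, "tz": 0.13, "yaw": 0, "grip": 1}

```text
time: 4.97
tool_pos: [0.5092, 0.2945, 0.0225]
tool_rot: [-3.141, -0.003, 0.324]
contact_force: [-0.0, 0.3, 0.2]
opening: 0.0918
```

>>> apply_moves:
  plan:
    - {"tx": 0, "ty": 0, "tz": 0, "yaw": 0, "grip": 0}
    - {"tx": 0, "ty": 0, "tz": 0, "yaw": 0, "grip": -0.2}
    - {"tx": 0, "ty": 0, "tz": 0, "yaw": 0, "grip": -0.5}
    - {"tx": 0, "ty": 0, "tz": 0, "yaw": 0, "grip": -0.5}
    - {"tx": 0, "ty": 0, "tz": 0, "yaw": 0, "grip": -0.5}
    - {"tx": 0, "ty": 0, "tz": 0, "yaw": 0, "grip": -0.5}
  force: 40

```text
time: 5.72
tool_pos: [0.5079, 0.2942, 0.0206]
tool_rot: [3.142, 0.0, 0.325]
contact_force: [0.1, -0.6, 0.1]
opening: 0.0359
```

>>> apply_moves:
  plan:
    - {"tx": 0, "ty": 0, "tz": 0, "yaw": 0, "grip": -1}
    - {"tx": 0, "ty": 0, "tz": 0, "yaw": 0, "grip": -1}
    - {"tx": 0, "ty": 0, "tz": 0, "yaw": 0, "grip": -1}
    - {"tx": 0, "ty": 0, "tz": 0, "yaw": 0, "grip": -1}

```text
time: 6.22
tool_pos: [0.5079, 0.2942, 0.0206]
tool_rot: [3.141, 0.0, 0.325]
contact_force: [-0.7, -0.2, -0.0]
opening: 0.0299
```

Run:
```python
from h import *
o=robot.observe(); print(o['opening'],o['contact_force'],o['torque'])
im,d,cal,P=wsnap('w3')
```

```text
0.02986305768399594 [-0.73895771 -0.2358615  -0.04486154] [ 0.03267914 -0.0606401  -0.02105764]
```

View pics/w3.png

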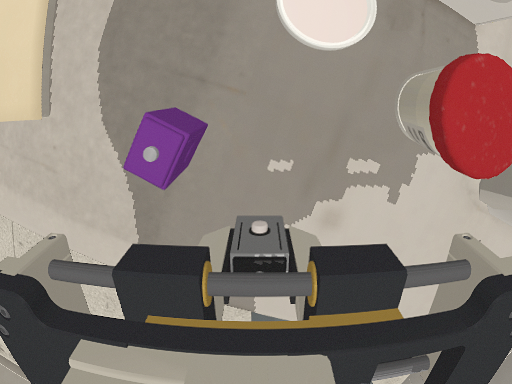

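The grip is good: the electrode is upright and the opening is 29.9 mm. Lifting and retreating from the analyser.

>>> apply_moves:
  plan:
    - {"tx": 0, "ty": 0, "tz": -0.03, "yaw": 0, "grip": -1}
    - {"tx": 0, "ty": 0, "tz": -0.08, "yaw": 0, "grip": -1}
    - {"tx": 0, "ty": 0, "tz": -0.13, "yaw": 0, "grip": -1}
    - {"tx": -0.015, "ty": 0.01, "tz": -0.18, "yaw": 0, "grip": -1}
    - {"tx": -0.045, "ty": 0.03, "tz": -0.22, "yaw": 0, "grip": -1}
    - {"tx": -0.085, "ty": 0.058, "tz": -0.23, "yaw": 0, "grip": -1}
    - {"tx": -0.095, "ty": 0.067, "tz": -0.23, "yaw": 0, "grip": -1}
    - {"tx": -0.095, "ty": 0.067, "tz": -0.23, "yaw": 0, "grip": -1}

```text
time: 7.28
tool_pos: [0.4393, 0.2002, 0.2507]
tool_rot: [-3.141, -0.0, 0.324]
contact_force: [0.2, -0.1, -0.9]
opening: 0.0294
```

Run:
```python
from h import *
o=robot.observe(); print(o['tool_pos'],o['tool_rot'],o['opening'],o['contact_force'])
d=np.load('pics/w0_d.npy');cal=dict(np.load('pics/w0cal.npz'));P=wcloud(d,cal)
# end block/electrode tops z~.066, floor
reg=P[0:110,270:430]; 
for lo,hi in((.06,.075),(.012,.02),(.024,.032)):
    q=reg[(reg[...,2]>lo)&(reg[...,2]<hi)]; print(lo,len(q),q.mean(0),cv2.minAreaRect(q[:,:2].astype(np.float32)*1000))
```

```text
[0.43925207 0.20017931 0.25069714] [-3.14145341e+00 -2.91651175e-04  3.23668046e-01] 0.0294470720603468 [ 0.18095534 -0.14902289 -0.90969706]
0.06 1764 [ 0.61744815 -0.41004392  0.06619347] ((605.588623046875, -391.06134033203125), (51.30696487426758, 183.65512084960938), 44.059356689453125)
0.012 2304 [ 0.58038763 -0.37711873  0.01563259] ((594.9031982421875, -389.0966796875), (64.9088134765625, 183.25038146972656), 51.09889602661133)
0.024 1203 [ 0.5737041  -0.37114581  0.02660508] ((583.2745971679688, -379.6463317871094), (58.58378601074219, 142.64437866210938), 51.53510665893555)
```

>>> apply_moves:
  plan:
    - {"tx": -0.016, "ty": 0.041, "tz": 0, "yaw": 0.15, "grip": -1}
    - {"tx": -0.032, "ty": 0.082, "tz": 0, "yaw": 0.3, "grip": -1}
    - {"tx": -0.049, "ty": 0.122, "tz": 0, "yaw": 0.45, "grip": -1}
    - {"tx": -0.065, "ty": 0.163, "tz": 0, "yaw": 0.6, "grip": -1}
    - {"tx": -0.081, "ty": 0.204, "tz": 0, "yaw": 0.75, "grip": -1}
    - {"tx": -0.097, "ty": 0.245, "tz": 0, "yaw": 0.9, "grip": -1}
    - {"tx": -0.114, "ty": 0.285, "tz": 0, "yaw": 1.05, "grip": -1}
    - {"tx": -0.13, "ty": 0.326, "tz": 0, "yaw": 1.2, "grip": -1}

```text
time: 8.28
tool_pos: [0.421, -0.1512, 0.25]
tool_rot: [-3.141, 0.001, -0.88]
contact_force: [0.1, -0.1, -0.6]
opening: 0.03
```

>>> apply_moves:
  plan:
    - {"tx": 0.05, "ty": 0.004, "tz": 0, "yaw": 0, "grip": -1}
    - {"tx": 0.1, "ty": 0.008, "tz": 0, "yaw": 0, "grip": -1}
    - {"tx": 0.15, "ty": 0.012, "tz": 0, "yaw": 0, "grip": -1}
    - {"tx": 0.17, "ty": 0.013, "tz": 0, "yaw": 0, "grip": -1}
    - {"tx": 0.17, "ty": 0.013, "tz": 0, "yaw": 0, "grip": -1}

```text
time: 8.9
tool_pos: [0.5202, -0.2895, 0.2485]
tool_rot: [3.141, 0.002, -0.876]
contact_force: [-0.5, 0.4, 0.4]
opening: 0.0298
```

Run:
```python
from h import *
im,d,cal,P=wsnap('w4')
o=robot.observe(); print(o['tool_pos'],o['tool_rot'])
for l in ['free_place','stack_port','end_block','carrier']:
    for o in robot.tip_of(l,'wrist')[:1]:
        r,c=np.round(o['pixel']).astype(int); print(l,o,P[r,c].round(4))
```

```text
[ 0.51963446 -0.28850694  0.24899799] [ 3.14128764e+00  2.53309035e-03 -8.75050930e-01]
free_place {'pixel': [84.2, 267.0], 'confidence': 0.69} [ 0.5771 -0.3726  0.017 ]
carrier {'pixel': [66.1, 261.2], 'confidence': 0.85} [ 0.5982 -0.3859  0.0149]
```

View pics/w4.png

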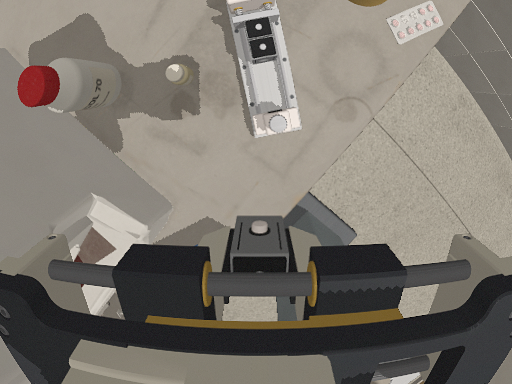

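```bash
cat > fit.py <<'E'
from h import *
import sys
from scipy.optimize import least_squares
def fit(name):
    im=cv2.imread(f'pics/{name}.png')
    d=np.load(f'pics/{name}_d.npy');cal=dict(np.load('pics/w0cal.npz' if name=='w0' else f'pics/{name}_cal.npz'));P=wcloud(d,cal)
    near=np.hypot(P[...,0]-.60,P[...,1]+.39)<.13
    m=near&(P[...,2]>.009)&(P[...,2]<.09)
    m=cv2.morphologyEx(m.astype(np.uint8),cv2.MORPH_OPEN,np.ones((3,3)))
    n,lab,st,_=cv2.connectedComponentsWithStats(m); k=1+np.argmax(st[1:,4]); m=lab==k
    q=P[m]; rect=cv2.minAreaRect(q[:,:2].astype(np.float32)*1000); print(name,m.sum(),rect)
    for lo,hi in((.012,.02),(.024,.032),(.06,.07)):
        s=m&(P[...,2]>lo)&(P[...,2]<hi); s=cv2.morphologyEx(s.astype(np.uint8),cv2.MORPH_OPEN,np.ones((2,2)))>0
        print(lo,s.sum(),np.median(P[s][:,2]),cv2.minAreaRect(P[s][:,:2].astype(np.float32)*1000))
    return m,P
if __name__=='__main__':
    for n in sys.argv[1:]: fit(n)
E
python3 fit.py w0 w4
python3 - <<'E'
import cv2
im=cv2.imread('pics/w4.png');cv2.imwrite('pics/w4c.png',cv2.resize(im[0:145,210:320],None,fx=4,fy=4,interpolation=cv2.INTER_CUBIC))
E
```

```text
w0 6434 ((597.8607177734375, -391.447021484375), (64.3963623046875, 190.93362426757812), 51.30097961425781)
0.012 2228 nan ((588.2192993164062, -387.4402160644531), (65.8181381225586, 170.25486755371094), 51.54168701171875)
0.024 1134 nan ((nan, nan), (0.0, 0.0), 0.0)
0.06 1692 nan ((611.0847778320312, -419.5120849609375), (41.87179183959961, 229.80349731445312), 49.7494010925293)
w4 6694 ((597.2855224609375, -390.95794677734375), (64.71891784667969, 188.66873168945312), 51.46077346801758)
0.012 2648 nan ((590.2109985351562, -387.4895935058594), (65.44367218017578, 180.2972412109375), 50.972267150878906)
0.024 1252 nan ((590.8159790039062, -388.1900634765625), (56.552978515625, 169.3936309814453), 51.24679946899414)
0.06 1656 nan ((592.885009765625, -382.1564636230469), (63.21796417236328, 170.18157958984375), 45.836944580078125)
```

View pics/w4c.png

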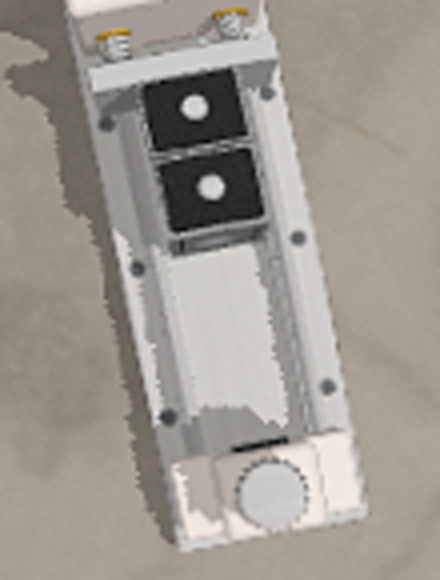

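Carrier fit: centre (0.5975, −0.391), yaw −0.674, footprint 190×64, which matches the given size. I'll align with it behind the clamp and look closer.

>>> apply_moves:
  plan:
    - {"tx": 0.01, "ty": 0.014, "tz": 0.03, "yaw": -0.1, "grip": -1}
    - {"tx": 0.0195, "ty": 0.027, "tz": 0.07, "yaw": -0.202, "grip": -1}
    - {"tx": 0.0195, "ty": 0.027, "tz": 0.09, "yaw": -0.202, "grip": -1}
    - {"tx": 0.0195, "ty": 0.027, "tz": 0.09, "yaw": -0.202, "grip": -1}
    - {"tx": 0.0195, "ty": 0.027, "tz": 0.09, "yaw": -0.202, "grip": -1}

```text
time: 9.78
tool_pos: [0.5114, -0.3211, 0.1622]
tool_rot: [3.142, -0.002, -0.673]
contact_force: [-0.6, 0.4, -0.3]
opening: 0.03
```

```bash
python3 - <<'E'
from h import *
im,d,cal,P=wsnap('w5')
o=robot.observe(); print(o['tool_pos'],o['tool_rot'])
for l in ['free_place','stack_port','end_block','carrier']:
    for o in robot.tip_of(l,'wrist')[:1]:
        r,c=np.round(o['pixel']).astype(int); print(l,o,P[r,c].round(4))
cv2.imwrite('pics/w5c.png',cv2.resize(im[0:250,170:350,::-1],None,fx=2.4,fy=2.4,interpolation=cv2.INTER_CUBIC))
E
python3 fit.py w5
```

```text
[ 0.5115765  -0.32120662  0.162451  ] [ 3.14152158e+00 -2.94127108e-03 -6.72736481e-01]
free_place {'pixel': [99.1, 258.0], 'confidence': 0.79} [ 0.5768 -0.3711  0.0148]
stack_port {'pixel': [64.9, 262.7], 'confidence': 0.64} [ 0.598  -0.3937  0.055 ]
carrier {'pixel': [75.6, 260.0], 'confidence': 0.92} [ 0.5939 -0.3873  0.0174]
w5 10252 ((590.8823852539062, -385.91302490234375), (64.73197174072266, 172.72146606445312), 51.29536819458008)
0.012 4090 nan ((589.4444580078125, -387.70245361328125), (64.90193939208984, 181.6620330810547), 50.80537414550781)
0.024 2006 nan ((590.4630126953125, -385.61358642578125), (57.57613754272461, 166.9766845703125), 51.946895599365234)
0.06 2762 nan ((594.9337158203125, -380.03204345703125), (56.335487365722656, 182.07205200195312), 42.54570007324219)
```

View pics/w5c.png

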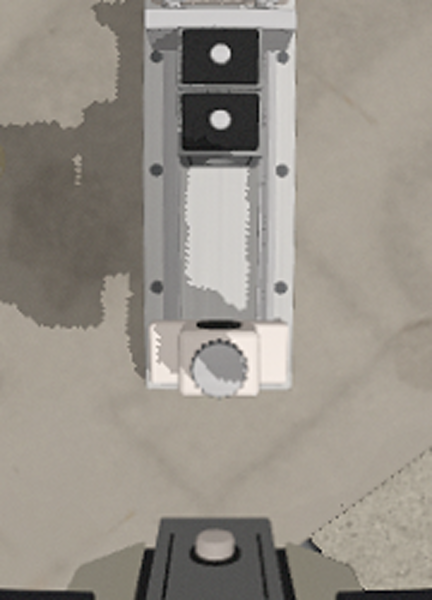

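```bash
cat > lat.py <<'E'
from h import *
def lat(name,tp,yaw,z0):
    im=cv2.imread(f'pics/{name}.png');cal=dict(np.load(f'pics/{name}_cal.npz'))
    g=cv2.cvtColor(im,cv2.COLOR_BGR2GRAY).astype(int)
    ex=np.array([np.cos(yaw),np.sin(yaw)]);ey=np.array([np.sin(yaw),-np.cos(yaw)])
    def tl(r,c,z): 
        w=wray(r,c,cal,z)[:2]-tp[:2]; return np.array([w@ex,w@ey])
    return im,g,cal,tl
def blob(g,r,c,h,thr,dark=False):
    s=g[r-h:r+h+1,c-h:c+h+1]; m=(s<thr if dark else s>thr).astype(np.uint8)
    n,l,st,ce=cv2.connectedComponentsWithStats(m,connectivity=4)
    k=l[h,h]; return (ce[k][1]+r-h,ce[k][0]+c-h,st[k][4])
E
python3 - <<'E'
from lat import *
tp=np.array([0.5115,-0.3212,.1624]);yaw=-.6733
im,g,cal,tl=lat('w5',tp,yaw,0)
for (r,c,z,t) in ((53,220,.072,130),(120,220,.072,130),(545,214,.0,130)):
    r,c=int(r/2.4),int(170+c/2.4); b=blob(g,r,c,9,t)
    zz=z if z else tp[2]+.036
    print('stud',b,tl(b[0],b[1],zz))
for (r,c) in ((57,156),(57,282),(170,156),(170,282),(288,156),(288,282)):
    r,c=int(r/2.4),int(170+c/2.4)
    s=g[r-3:r+4,c-3:c+4]; w=np.clip(np.median(s)-s-15,0,None).astype(float); yy,xx=np.mgrid[r-3:r+4,c-3:c+4]
    b=((w*yy).sum()/w.sum(),(w*xx).sum()/w.sum()); print('screw',np.round(b,1),tl(*b,.017))
for r in (30,45,60,75,90,105,120):
    print(r,g[r,224:240].tolist(),g[r,286:300].tolist())
E
```

```text
stud (np.float64(21.78), np.float64(261.44), np.int32(50)) [0.14833443 0.00128825]
stud (np.float64(49.32075471698113), np.float64(261.35849056603774), np.int32(53)) [0.12432962 0.00123463]
stud (np.float64(226.6139240506329), np.float64(259.17088607594934), np.int32(158)) [ 0.02753971 -0.00039952]
screw [ 23.1 234.3] [ 0.16146176 -0.02543532]
screw [ 23.2 287.1] [0.1614947  0.02737097]
screw [ 70.5 234.7] [ 0.11156485 -0.02497637]
screw [ 70.7 286.9] [0.11144483 0.02713564]
screw [119.2 234.9] [ 0.06169104 -0.02512181]
screw [119.5 286.5] [0.06147285 0.02724724]
30 [106, 108, 106, 106, 104, 96, 145, 158, 156, 154, 155, 155, 156, 153, 126, 127] [210, 209, 208, 208, 206, 210, 202, 140, 152, 152, 152, 151, 150, 150]
45 [109, 108, 105, 107, 106, 120, 147, 154, 154, 152, 154, 155, 155, 149, 132, 129] [210, 208, 207, 209, 206, 209, 196, 160, 151, 154, 155, 153, 154, 154]
60 [104, 105, 107, 110, 107, 103, 147, 154, 154, 152, 154, 154, 156, 148, 130, 128] [211, 207, 207, 207, 208, 210, 205, 165, 158, 160, 160, 161, 161, 162]
75 [106, 104, 106, 103, 102, 117, 145, 153, 152, 152, 155, 153, 155, 153, 130, 130] [211, 208, 209, 209, 207, 209, 192, 150, 164, 166, 164, 164, 163, 167]
90 [104, 103, 104, 104, 108, 97, 144, 155, 152, 151, 151, 152, 154, 147, 132, 129] [207, 205, 207, 208, 207, 208, 180, 161, 161, 159, 161, 161, 162, 165]
105 [105, 103, 104, 103, 107, 115, 139, 149, 150, 149, 150, 153, 155, 147, 131, 126] [207, 204, 207, 207, 207, 208, 188, 155, 158, 156, 155, 155, 155, 157]
120 [106, 111, 112, 112, 112, 104, 135, 150, 123, 80, 72, 71, 72, 87, 131, 129] [105, 107, 108, 137, 212, 202, 158, 163, 164, 164, 163, 162, 163, 163]
```

Run:
```python
from lat import *
d=np.load('pics/w5_d.npy');cal=dict(np.load('pics/w5_cal.npz'));P=wcloud(d,cal)
yaw=-.6733;tp=np.array([0.5115,-0.3212,.1624])
ex=np.array([np.cos(yaw),np.sin(yaw)]);ey=np.array([np.sin(yaw),-np.cos(yaw)])
for r in range(212,262,4):
    p=P[r,259]; print(r,d[r,259],p.round(4),((p[:2]-tp[:2])@ex).round(4),((p[:2]-tp[:2])@ey).round(4))
print(cal['R'],-cal['R'].T@cal['t'])
```

```text
212 0.34473845 [ 4.758e-01 -2.919e-01 -2.000e-04] -0.0462 -0.0007
216 0.19041467 [ 0.5194 -0.3268  0.1439] 0.0097 -0.0005
220 0.17119025 [ 0.5236 -0.3302  0.1624] 0.015 -0.0005
224 0.16616036 [ 0.5235 -0.3301  0.1678] 0.0149 -0.0005
228 0.16418856 [ 0.5224 -0.3293  0.1703] 0.0136 -0.0005
232 0.16588405 [ 0.5202 -0.3275  0.1694] 0.0107 -0.0005
236 0.16290577 [ 0.5195 -0.327   0.1728] 0.0099 -0.0005
240 0.15948679 [ 0.5191 -0.3266  0.1766] 0.0093 -0.0005
244 0.15494992 [ 0.5192 -0.3267  0.1813] 0.0094 -0.0005
248 0.15185124 [ 0.5188 -0.3264  0.1847] 0.0089 -0.0005
252 0.14721231 [ 0.519  -0.3266  0.1895] 0.0092 -0.0005
256 0.145741 [ 0.5181 -0.3258  0.1914] 0.008 -0.0005
260 0.14283636 [ 0.5178 -0.3256  0.1946] 0.0076 -0.0005
[[-6.22964902e-01 -7.82249540e-01 -6.23555484e-04]
 [-7.44468832e-01  5.92632132e-01  3.07495226e-01]
 [-2.40168460e-01  1.92022951e-01 -9.51549419e-01]] [ 0.57751925 -0.37337785  0.31999999]
```

Run:
```python
import cv2
im=cv2.imread('pics/w5.png');cv2.imwrite('pics/w5d.png',cv2.resize(im[205:280,210:310],None,fx=7,fy=7,interpolation=cv2.INTER_CUBIC))
```

```text
(no output)
```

View pics/w5d.png

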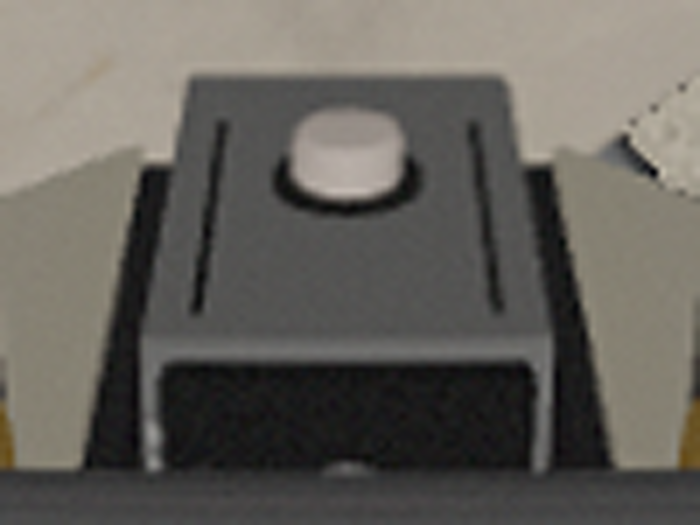

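The white stub in the close crop (row ~227, col ~259) is the held nose, tip at tool x ≈ +15 mm, so the block centre is about 1.5 mm behind the TCP. Carrier screws and studs agree:
- **Origin:** 111.4 mm ahead.
- **Channel line:** +1.0–1.25 mm in tool y, against −0.5 mm for the held block.
- **Yaw:** aligned.

I'll shift 85 mm forward and +1.7 mm sideways.

>>> apply_moves:
  plan:
    - {"tx": 0.03, "ty": 0.0017, "tz": 0, "yaw": 0, "grip": -1}
    - {"tx": 0.06, "ty": 0.0017, "tz": 0, "yaw": 0, "grip": -1}
    - {"tx": 0.085, "ty": 0.0017, "tz": 0, "yaw": 0, "grip": -1}
    - {"tx": 0.085, "ty": 0.0017, "tz": 0.04, "yaw": 0, "grip": -1}
    - {"tx": 0.085, "ty": 0.0017, "tz": 0.07, "yaw": 0, "grip": -1}
    - {"tx": 0.085, "ty": 0.0017, "tz": 0.085, "yaw": 0, "grip": -1}
    - {"tx": 0.085, "ty": 0.0017, "tz": 0.085, "yaw": 0, "grip": -1}

```text
time: 10.9
tool_pos: [0.576, -0.3752, 0.0752]
tool_rot: [3.142, 0.001, -0.673]
contact_force: [-0.1, -0.3, -0.8]
opening: 0.0297
```

Run:
```python
from h import *
im,d,cal,P=wsnap('w6')
for i in range(3):
    o=robot.observe(); print(o['tool_pos'].round(4) if hasattr(o['tool_pos'],'round') else o['tool_pos'],o['tool_rot'],o['contact_force']); 
    if i<1: ims,ds=snap('scene','s6')
cv2.imwrite('pics/s6c.png',cv2.resize(ims[90:190,260:380,::-1],None,fx=5,fy=5,interpolation=cv2.INTER_CUBIC))
cv2.imwrite('pics/w6c.png',cv2.resize(im[100:300,160:360,::-1],None,fx=3,fy=3,interpolation=cv2.INTER_CUBIC))
```

```text
[ 0.5766 -0.3757  0.0765] [ 3.14148192e+00 -1.00109380e-03 -6.73098006e-01] [-0.17634936 -1.15413396 -1.07957435]
[ 0.5769 -0.376   0.0772] [ 3.14148593e+00 -2.41190478e-03 -6.73188633e-01] [ 0.41651519 -0.24084894 -1.15591312]
[ 0.5769 -0.376   0.0772] [ 3.14148593e+00 -2.41190478e-03 -6.73188633e-01] [ 0.41651519 -0.24084894 -1.15591312]
```

View pics/s6c.png

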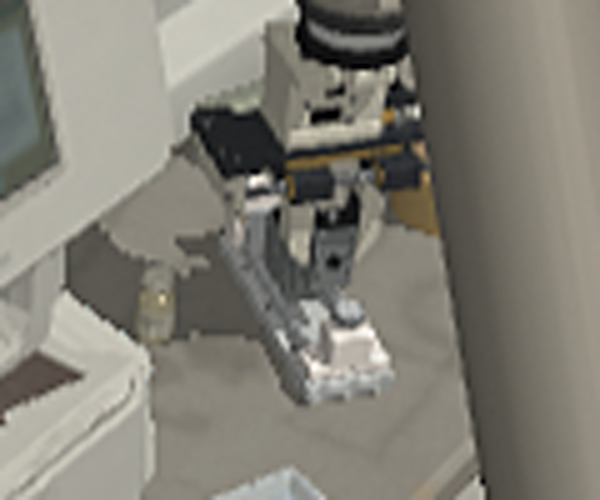

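View pics/w6c.png

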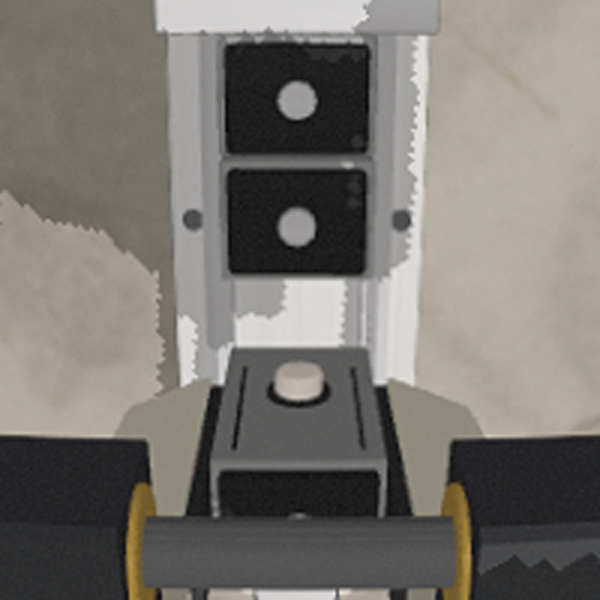

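Run:
```python
from lat import *
tp=np.array([0.5768,-0.3759,.0768]);yaw=-.673
im,g,cal,tl=lat('w6',tp,yaw,0)
f=lambda r,c:(int(100+r/3),int(160+c/3))
for rc in ((100,297),(228,297)):
    b=blob(g,*f(*rc),9,120); print('stud',b,tl(b[0],b[1],.072))
for rc in ((220,193),(220,401)):
    r,c=f(*rc); s=g[r-5:r+6,c-5:c+6]; w=np.clip(np.median(s)-s-30,0,None).astype(float); yy,xx=np.mgrid[r-5:r+6,c-5:c+6]
    b=((w*yy).sum()/w.sum(),(w*xx).sum()/w.sum()); print('screw',np.round(b,1),tl(*b,.017))
b=blob(g,*f(383,298),10,140); print('nose',b,tl(b[0],b[1],tp[2]+.006))
d=np.load('pics/w6_d.npy');P=wcloud(d,cal);ex=np.array([np.cos(yaw),np.sin(yaw)])
for r in range(216,250,3): p=P[r,259]; print(r,p[2].round(4),((p[:2]-tp[:2])@ex).round(4))
# mounted block top edges
for r in (150,180): print(r,g[r,225:295].tolist())
for r in (225,240): print(r,g[r,225:295].tolist())
```

```text
stud (np.float64(133.1150442477876), np.float64(258.7433628318584), np.int32(113)) [ 0.06361257 -0.00061867]
stud (np.float64(175.4090909090909), np.float64(258.59090909090907), np.int32(110)) [ 0.0398198  -0.00071002]
screw [172.7 223.6] [ 0.02690944 -0.02722488]
screw [173.  293.4] [0.02668688 0.02536508]
nose (np.float64(226.61875), np.float64(259.08125), np.int32(160)) [ 0.01336212 -0.00042673]
216 0.0565 0.0085
219 0.0617 0.0087
222 0.0773 0.0137
225 0.0819 0.0139
228 0.0827 0.0124
231 0.082 0.0103
234 0.0839 0.0093
237 0.086 0.0085
240 0.0899 0.0087
243 0.0939 0.009
246 0.0972 0.009
249 0.0988 0.0081
150 [165, 161, 137, 138, 142, 143, 145, 143, 105, 113, 68, 35, 23, 25, 26, 31, 31, 28, 29, 29, 28, 28, 33, 30, 30, 29, 29, 31, 30, 32, 31, 31, 28, 33, 30, 28, 31, 27, 32, 30, 31, 33, 31, 32, 34, 31, 30, 29, 28, 26, 32, 25, 33, 38, 40, 32, 32, 77, 105, 113, 131, 145, 144, 143, 144, 143, 155, 165, 164, 162]
180 [162, 161, 156, 137, 139, 142, 142, 142, 131, 117, 106, 20, 26, 31, 24, 33, 28, 32, 32, 26, 28, 33, 32, 28, 26, 26, 28, 24, 24, 58, 117, 146, 154, 154, 154, 156, 150, 117, 55, 19, 25, 31, 26, 23, 32, 26, 29, 26, 31, 27, 31, 27, 20, 30, 27, 23, 33, 83, 118, 127, 142, 143, 143, 145, 141, 153, 166, 164, 160, 159]
225 [213, 160, 163, 164, 159, 159, 161, 172, 208, 201, 115, 89, 90, 92, 91, 73, 37, 80, 93, 89, 93, 90, 88, 90, 90, 90, 108, 153, 165, 165, 159, 155, 155, 156, 155, 155, 155, 156, 160, 165, 167, 165, 136, 89, 90, 90, 90, 92, 92, 93, 92, 82, 50, 53, 88, 93, 89, 87, 101, 155, 194, 203, 203, 211, 212, 207, 211, 215, 217, 216]
240 [140, 144, 109, 33, 30, 31, 29, 62, 92, 93, 90, 91, 91, 70, 28, 80, 91, 92, 89, 92, 90, 92, 93, 89, 89, 87, 92, 92, 91, 89, 90, 89, 93, 89, 92, 90, 91, 90, 91, 91, 91, 90, 92, 92, 89, 91, 92, 89, 92, 89, 93, 92, 93, 84, 47, 55, 86, 90, 94, 91, 92, 71, 37, 25, 29, 26, 116, 140, 140, 139]
```

Studs and nose at equal depth are aligned to 0.25 mm and screws to 0.5 mm. The gap from nose to face is about 13 mm. I'll trim by (+2 mm, −0.3 mm) and lower gently.

>>> apply_moves:
  plan:
    - {"tx": 0.002, "ty": -0.0003, "tz": 0.01, "yaw": 0, "grip": -1}
    - {"tx": 0.002, "ty": -0.0003, "tz": 0.018, "yaw": 0, "grip": -1}
    - {"tx": 0.002, "ty": -0.0003, "tz": 0.025, "yaw": 0, "grip": -1}
    - {"tx": 0.002, "ty": -0.0003, "tz": 0.03, "yaw": 0, "grip": -1}
    - {"tx": 0.002, "ty": -0.0003, "tz": 0.034, "yaw": 0, "grip": -1}
    - {"tx": 0.002, "ty": -0.0003, "tz": 0.034, "yaw": 0, "grip": -1}

```text
time: 11.75
tool_pos: [0.5779, -0.3764, 0.0413]
tool_rot: [3.141, 0.001, -0.673]
contact_force: [-0.4, 0.2, -1.5]
opening: 0.0301
```

>>> apply_moves:
  plan:
    - {"tx": 0, "ty": 0, "tz": 0.001, "yaw": 0, "grip": -1}
    - {"tx": 0, "ty": 0, "tz": 0.002, "yaw": 0, "grip": -1}
    - {"tx": 0, "ty": 0, "tz": 0.003, "yaw": 0, "grip": -1}
    - {"tx": 0, "ty": 0, "tz": 0.003, "yaw": 0, "grip": -1}

```text
time: 12.25
tool_pos: [0.5779, -0.3764, 0.0386]
tool_rot: [3.142, 0.0, -0.673]
contact_force: [-0.4, 0.2, -1.1]
opening: 0.03
```

>>> apply_moves:
  plan:
    - {"tx": 0, "ty": 0, "tz": 0.001, "yaw": 0, "grip": -1}
    - {"tx": 0, "ty": 0, "tz": 0.0015, "yaw": 0, "grip": -1}
    - {"tx": 0, "ty": 0, "tz": 0.0015, "yaw": 0, "grip": -1}

```text
time: 12.62
tool_pos: [0.578, -0.3764, 0.0372]
tool_rot: [3.142, 0.0, -0.673]
contact_force: [-0.2, -0.4, -0.4]
opening: 0.03
```

>>> apply_moves:
  plan:
    - {"tx": 0, "ty": 0, "tz": 0.0005, "yaw": 0, "grip": -1}
    - {"tx": 0, "ty": 0, "tz": 0.0005, "yaw": 0, "grip": -1}

```text
time: 12.88
tool_pos: [0.578, -0.3764, 0.0367]
tool_rot: [3.142, 0.0, -0.673]
contact_force: [0.8, -0.2, -0.8]
opening: 0.0297
```

>>> apply_moves:
  plan:
    - {"tx": 0, "ty": 0, "tz": 0.0005, "yaw": 0, "grip": -1}
    - {"tx": 0, "ty": 0, "tz": 0.0005, "yaw": 0, "grip": -1}

```text
time: 13.12
tool_pos: [0.5781, -0.3765, 0.0366]
tool_rot: [3.141, -0.0, -0.673]
contact_force: [-1.7, 1.2, 3.1]
opening: 0.0298
```

>>> apply_moves:
  plan:
    - {"tx": 0, "ty": 0, "tz": 0.0005, "yaw": 0, "grip": -1}
    - {"tx": 0, "ty": 0, "tz": 0.0005, "yaw": 0, "grip": -1}

```text
time: 13.38
tool_pos: [0.578, -0.3765, 0.0366]
tool_rot: [3.142, -0.001, -0.673]
contact_force: [-1.6, 1.5, 5.7]
opening: 0.0295
```

The foot stands on the floor (z force rises to 5.7 N at TCP z = 0.0366). I'll ease the pressure and check before sliding.

>>> apply_moves:
  plan:
    - {"tx": 0, "ty": 0, "tz": -0.0004, "yaw": 0, "grip": -1}
    - {"tx": 0, "ty": 0, "tz": -0.0005, "yaw": 0, "grip": -1}

```text
time: 13.62
tool_pos: [0.5781, -0.3765, 0.0366]
tool_rot: [3.142, -0.0, -0.673]
contact_force: [-1.6, 1.0, 5.3]
opening: 0.0295
```

Run:
```python
from lat import *
im,d,cal,P=wsnap('w7'); o=robot.observe(); tp=np.array(o['tool_pos']); yaw=o['tool_rot'][2]
print(tp,yaw,o['contact_force'])
cv2.imwrite('pics/w7c.png',cv2.resize(im[60:300,160:360,::-1],None,fx=2.5,fy=2.5,interpolation=cv2.INTER_CUBIC))
```

```text
[ 0.57804253 -0.37648356  0.03658476] -0.6732481564767545 [-1.86701285  1.74519613  5.58946047]
```

View pics/w7c.png

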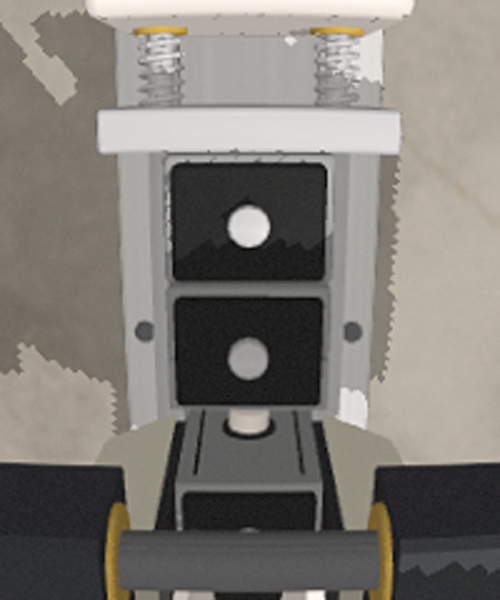

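```bash
cat > meas.py <<'E'
from lat import *
import sys
def meas(name,studs,screws,plate=None):
    cal=dict(np.load(f'pics/{name}_cal.npz'));yaw=-.6732
    C=-cal['R'].T@cal['t']; ex=np.array([np.cos(yaw),np.sin(yaw)])
    im,g,cal,tl=lat(name,C-np.r_[ex*.085,0]*0,yaw,0)
    for rc in studs:
        b=blob(g,*rc,12,105); print('stud',np.round(b,1),tl(b[0],b[1],.072).round(5))
    for r,c in screws:
        s=g[r-5:r+6,c-5:c+6]; w=np.clip(np.median(s)-s-30,0,None).astype(float); yy,xx=np.mgrid[r-5:r+6,c-5:c+6]
        b=((w*yy).sum()/w.sum(),(w*xx).sum()/w.sum()); print('screw',np.round(b,1),tl(*b,.017).round(5))
    return g,cal,tl
E
python3 - <<'E'
from meas import *
g,cal,tl=meas('w6',[(133,259),(175,259)],[(173,224),(173,293)])
print('nose w6', tl(226.6,259,.0828))
f=lambda r,c:(int(60+r/2.5),int(160+c/2.5))
g,cal,tl=meas('w7',[f(227,249),f(357,249)],[f(331,145),f(331,352)])
print('nose w7',tl(226.6,259,.0366+.006))
d=np.load('pics/w7_d.npy');P=wcloud(d,cal)
C=-cal['R'].T@cal['t'];ex=np.array([np.cos(-.6732),np.sin(-.6732)])
for r in range(216,246,3): p=P[r,259]; print(r,p[2].round(4),((p[:2]-C[:2])@ex).round(4))
E
```

```text
stud [133.1 258.7 124. ] [-0.02018 -0.00034]
stud [175.5 258.6 117. ] [-0.04399 -0.00041]
screw [172.7 223.6] [-0.05688 -0.02691]
screw [173.  293.4] [-0.05709  0.02568]
nose w6 [-0.07041267 -0.00015715]
stud [150.2 259.2 222. ] [-2.231e-02 -6.000e-05]
stud [203.3 258.9 193. ] [-0.04587 -0.00015]
screw [192.  217.1] [-0.05901 -0.02666]
screw [192.3 300.4] [-0.05917  0.02601]
nose w7 [-0.07093121 -0.0001552 ]
216 0.069 -0.0532
219 0.0682 -0.0551
222 0.0649 -0.0581
225 0.0427 -0.0699
228 0.0445 -0.0709
231 0.0443 -0.0729
234 0.0451 -0.0743
237 0.0473 -0.0751
240 0.0507 -0.0752
243 0.0544 -0.0751
```

>>> apply_moves:
  plan:
    - {"tx": 0, "ty": 0, "tz": -0.0004, "yaw": 0, "grip": -1}
    - {"tx": 0, "ty": 0, "tz": -0.0004, "yaw": 0, "grip": -1}
    - {"tx": 0, "ty": 0, "tz": -0.0004, "yaw": 0, "grip": -1}

```text
time: 14.05
tool_pos: [0.578, -0.3765, 0.0366]
tool_rot: [3.142, -0.0, -0.673]
contact_force: [-1.3, 0.9, 3.6]
opening: 0.0297
```

It's now standing with a light 3.6 N. Sliding forward; faces should meet after about 16 mm (the nose enters the recess first).

>>> apply_moves:
  plan:
    - {"tx": 0.0015, "ty": 0, "tz": 0, "yaw": 0, "grip": -1}
    - {"tx": 0.003, "ty": 0, "tz": 0, "yaw": 0, "grip": -1}
    - {"tx": 0.0045, "ty": 0, "tz": 0, "yaw": 0, "grip": -1}
    - {"tx": 0.006, "ty": 0, "tz": 0, "yaw": 0, "grip": -1}
    - {"tx": 0.0075, "ty": 0, "tz": 0, "yaw": 0, "grip": -1}
    - {"tx": 0.009, "ty": 0, "tz": 0, "yaw": 0, "grip": -1}
    - {"tx": 0.009, "ty": 0, "tz": 0, "yaw": 0, "grip": -1}

```text
time: 14.92
tool_pos: [0.5853, -0.3822, 0.0366]
tool_rot: [3.142, -0.001, -0.673]
contact_force: [-1.2, 0.8, 3.2]
opening: 0.0298
```

>>> apply_moves:
  plan:
    - {"tx": 0.001, "ty": 0, "tz": 0, "yaw": 0, "grip": -1}
    - {"tx": 0.002, "ty": 0, "tz": 0, "yaw": 0, "grip": -1}
    - {"tx": 0.003, "ty": 0, "tz": 0, "yaw": 0, "grip": -1}
    - {"tx": 0.004, "ty": 0, "tz": 0, "yaw": 0, "grip": -1}
    - {"tx": 0.004, "ty": 0, "tz": 0, "yaw": 0, "grip": -1}

```text
time: 15.55
tool_pos: [0.5883, -0.3847, 0.0366]
tool_rot: [3.142, -0.0, -0.673]
contact_force: [-1.1, 0.9, 4.4]
opening: 0.0298
```

>>> apply_moves:
  plan:
    - {"tx": 0.0005, "ty": 0, "tz": 0, "yaw": 0, "grip": -1}
    - {"tx": 0.001, "ty": 0, "tz": 0, "yaw": 0, "grip": -1}
    - {"tx": 0.0015, "ty": 0, "tz": 0, "yaw": 0, "grip": -1}
    - {"tx": 0.002, "ty": 0, "tz": 0, "yaw": 0, "grip": -1}
    - {"tx": 0.002, "ty": 0, "tz": 0, "yaw": 0, "grip": -1}

```text
time: 16.18
tool_pos: [0.5898, -0.3859, 0.0366]
tool_rot: [3.142, -0.0, -0.673]
contact_force: [-1.6, 2.3, 2.4]
opening: 0.03
```

>>> apply_moves:
  plan:
    - {"tx": 0.0005, "ty": 0, "tz": 0, "yaw": 0, "grip": -1}
    - {"tx": 0.001, "ty": 0, "tz": 0, "yaw": 0, "grip": -1}
    - {"tx": 0.001, "ty": 0, "tz": 0, "yaw": 0, "grip": -1}

```text
time: 16.55
tool_pos: [0.5906, -0.3865, 0.0366]
tool_rot: [3.142, -0.0, -0.673]
contact_force: [-2.3, 0.8, 3.4]
opening: 0.0299
```

>>> apply_moves:
  plan:
    - {"tx": 0.0005, "ty": 0, "tz": 0, "yaw": 0, "grip": -1}
    - {"tx": 0.001, "ty": 0, "tz": 0, "yaw": 0, "grip": -1}
    - {"tx": 0.001, "ty": 0, "tz": 0, "yaw": 0, "grip": -1}

```text
time: 16.92
tool_pos: [0.5909, -0.3868, 0.0366]
tool_rot: [3.141, 0.001, -0.673]
contact_force: [-3.2, 3.1, 4.8]
opening: 0.0298
```

Contact felt: the along-channel force rises and the TCP stalls after 16.5 mm of travel, as predicted. Now pressing on.

>>> apply_moves:
  plan:
    - {"tx": 0.0005, "ty": 0, "tz": 0, "yaw": 0, "grip": -1}
    - {"tx": 0.001, "ty": 0, "tz": 0, "yaw": 0, "grip": -1}
    - {"tx": 0.0015, "ty": 0, "tz": 0, "yaw": 0, "grip": -1}
    - {"tx": 0.002, "ty": 0, "tz": 0, "yaw": 0, "grip": -1}
    - {"tx": 0.002, "ty": 0, "tz": 0, "yaw": 0, "grip": -1}
  force: 50

```text
time: 17.55
tool_pos: [0.5919, -0.3876, 0.0366]
tool_rot: [3.141, 0.003, -0.673]
contact_force: [-6.7, 4.2, 5.4]
opening: 0.0296
```

>>> apply_moves:
  plan:
    - {"tx": 0.0005, "ty": 0, "tz": 0, "yaw": 0, "grip": -1}
    - {"tx": 0.001, "ty": 0, "tz": 0, "yaw": 0, "grip": -1}
    - {"tx": 0.0015, "ty": 0, "tz": 0, "yaw": 0, "grip": -1}
    - {"tx": 0.002, "ty": 0, "tz": 0, "yaw": 0, "grip": -1}
    - {"tx": 0.002, "ty": 0, "tz": 0, "yaw": 0, "grip": -1}

```text
time: 18.18
tool_pos: [0.5932, -0.3886, 0.0366]
tool_rot: [3.141, 0.004, -0.673]
contact_force: [-7.8, 5.8, 6.9]
opening: 0.0298
```

Run:
```python
from lat import *
im,d,cal,P=wsnap('w8'); o=robot.observe(); f=np.array(o['contact_force'])
print(o['tool_pos'],f,f[0]*.7817-f[1]*.6236)
cv2.imwrite('pics/w8c.png',cv2.resize(im[60:300,160:360,::-1],None,fx=2.5,fy=2.5,interpolation=cv2.INTER_CUBIC))
```

```text
[ 0.5931661  -0.38858774  0.03659595] [-6.60945864  5.29194212  7.02287712] -8.466668923801182
```

View pics/w8c.png

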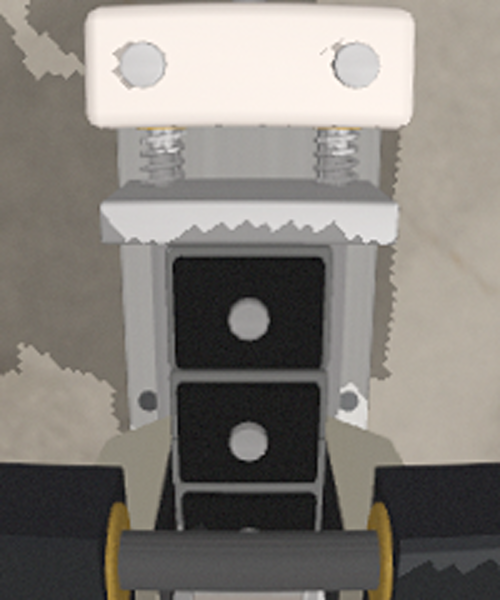

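Run:
```python
from meas import *
f=lambda r,c:(int(60+r/2.5),int(160+c/2.5))
g,cal,tl=meas('w8',[f(320,249),f(441,249)],[f(401,148),f(401,348)])
```

```text
stud [187.6 259.1 200. ] [-3.908e-02 -6.000e-05]
stud [236.3 259.  174. ] [-0.06256 -0.00011]
screw [220.1 218.8] [-0.0791 -0.0265]
screw [219.6 298.3] [-0.07867  0.02552]
```

Stack at about 3.0 mm by camera and by TCP travel, which agree. About 5 mm more to go.

>>> apply_moves:
  plan:
    - {"tx": 0.0006, "ty": 0, "tz": -0.0001, "yaw": 0, "grip": -1}
    - {"tx": 0.0012, "ty": 0, "tz": -0.0002, "yaw": 0, "grip": -1}
    - {"tx": 0.0018, "ty": 0, "tz": -0.0003, "yaw": 0, "grip": -1}
    - {"tx": 0.0024, "ty": 0, "tz": -0.0003, "yaw": 0, "grip": -1}
    - {"tx": 0.003, "ty": 0, "tz": -0.0003, "yaw": 0, "grip": -1}
    - {"tx": 0.0036, "ty": 0, "tz": -0.0003, "yaw": 0, "grip": -1}
    - {"tx": 0.004, "ty": 0, "tz": -0.0003, "yaw": 0, "grip": -1}
    - {"tx": 0.004, "ty": 0, "tz": -0.0003, "yaw": 0, "grip": -1}

```text
time: 19.23
tool_pos: [0.5957, -0.3906, 0.0366]
tool_rot: [3.141, 0.006, -0.673]
contact_force: [-10.2, 7.0, 8.6]
opening: 0.0299
```

>>> apply_moves:
  plan:
    - {"tx": 0.0005, "ty": 0, "tz": 0, "yaw": 0, "grip": -1}
    - {"tx": 0.001, "ty": 0, "tz": 0, "yaw": 0, "grip": -1}
    - {"tx": 0.0015, "ty": 0, "tz": 0, "yaw": 0, "grip": -1}
    - {"tx": 0.0015, "ty": 0, "tz": 0, "yaw": 0, "grip": -1}
    - {"tx": 0.0015, "ty": 0, "tz": 0, "yaw": 0, "grip": -1}

```text
time: 19.85
tool_pos: [0.5967, -0.3913, 0.0367]
tool_rot: [3.141, 0.006, -0.673]
contact_force: [-10.0, 7.7, 8.8]
opening: 0.0296
```

Run:
```python
from lat import *
im,d,cal,P=wsnap('w9'); o=robot.observe(); f=np.array(o['contact_force'])
p=np.array(o['tool_pos']); print(p,f,f[0]*.7817-f[1]*.6236,'travel',(p[0]-.5908)*.7817-(p[1]+.3867)*.6236)
cv2.imwrite('pics/w9c.png',cv2.resize(im[60:300,160:360,::-1],None,fx=2.5,fy=2.5,interpolation=cv2.INTER_CUBIC))
```

```text
[ 0.59662769 -0.39133294  0.03661328] [-10.10074317   8.44398568   7.47988585] -13.161420402265783 travel 0.007444603806055675
```

View pics/w9c.png

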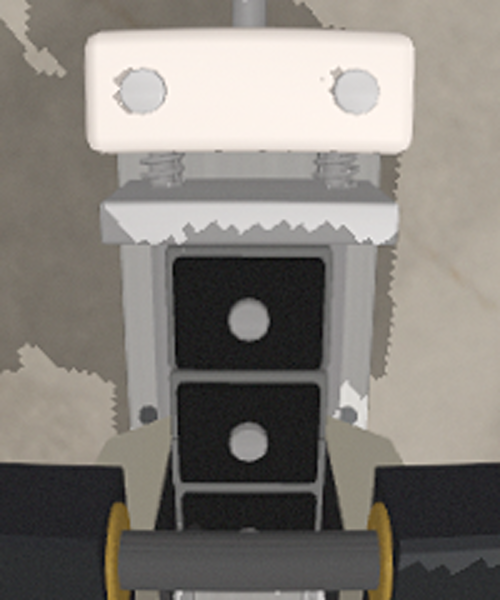

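Run:
```python
from meas import *
f=lambda r,c:(int(60+r/2.5),int(160+c/2.5))
for n,rs,rk in (('w8',401,65),('w9',414,92)):
    g,cal,tl=meas(n,[f(320,249),f(441,249)],[f(rs,148),f(rs,348)])
    # end block near top edge (z=.066): bright->dark along columns
    for c in (235,258,280):
        col=g[:,c].astype(float); r0=int(60+(rk+60)/2.5); seg=col[r0-8:r0+9]; k=np.argmin(np.diff(seg)); print('edge',c,r0-8+k+.5,tl(r0-8+k+.5,c,.066)[0].round(5))
```

```text
stud [187.6 259.1 200. ] [-3.908e-02 -6.000e-05]
stud [236.3 259.  174. ] [-0.06256 -0.00011]
screw [220.1 218.8] [-0.0791 -0.0265]
screw [219.6 298.3] [-0.07867  0.02552]
edge 235 109.5 -0.00605
edge 258 109.5 -0.00612
edge 280 109.5 -0.00606
stud [187.7 259.2 200. ] [-3.944e-02 -3.000e-05]
stud [236.5 258.9 175. ] [-0.06299 -0.00013]
screw [225.6 218.9] [-0.08352 -0.02658]
screw [225.7 299.1] [-0.08357  0.02634]
edge 235 119.5 -0.0107
edge 258 119.5 -0.01076
edge 280 119.5 -0.01071
```

Stack at about 7.3–7.4 mm, no slip. One small final step, then hold.

>>> apply_moves:
  plan:
    - {"tx": 0.0003, "ty": 0, "tz": 0, "yaw": 0, "grip": -1}
    - {"tx": 0.0006, "ty": 0, "tz": 0, "yaw": 0, "grip": -1}
    - {"tx": 0.0007, "ty": 0, "tz": 0, "yaw": 0, "grip": -1}
    - {"tx": 0.0007, "ty": 0, "tz": 0, "yaw": 0, "grip": -1}
    - {"tx": 0.0007, "ty": 0, "tz": 0, "yaw": 0, "grip": -1}
    - {"tx": 0.0007, "ty": 0, "tz": 0, "yaw": 0, "grip": -1}

```text
time: 20.65
tool_pos: [0.597, -0.3917, 0.0366]
tool_rot: [3.141, 0.007, -0.673]
contact_force: [-11.0, 7.6, 8.4]
opening: 0.03
```

>>> apply_moves:
  plan:
    - {"tx": 0, "ty": 0, "tz": 0, "yaw": 0, "grip": -1}
    - {"tx": 0, "ty": 0, "tz": 0, "yaw": 0, "grip": -1}
    - {"tx": 0, "ty": 0, "tz": 0, "yaw": 0, "grip": -1}
    - {"tx": 0, "ty": 0, "tz": 0, "yaw": 0, "grip": -1}
    - {"tx": 0, "ty": 0, "tz": 0, "yaw": 0, "grip": -1}
    - {"tx": 0, "ty": 0, "tz": 0, "yaw": 0, "grip": -1}
    - {"tx": 0, "ty": 0, "tz": 0, "yaw": 0, "grip": -1}
    - {"tx": 0, "ty": 0, "tz": 0, "yaw": 0, "grip": -1}

```text
time: 21.65
tool_pos: [0.597, -0.3916, 0.0366]
tool_rot: [3.141, 0.007, -0.673]
contact_force: [-11.5, 7.8, 8.1]
opening: 0.0298
```

Run:
```python
from meas import *
im,d,cal,P=wsnap('w10'); o=robot.observe(); F=np.array(o['contact_force'])
p=np.array(o['tool_pos']); print(p,o['tool_rot'],F,F[0]*.7817-F[1]*.6236,'travel',(p[0]-.5908)*.7817-(p[1]+.3867)*.6236)
f=lambda r,c:(int(60+r/2.5),int(160+c/2.5))
g,cal,tl=meas('w10',[f(320,249),f(441,249)],[f(415,148),f(415,348)])
```

```text
[ 0.59701825 -0.39163177  0.03662606] [ 3.14131661  0.00684254 -0.67309753] [-11.31286767   7.79512703   9.61543836] -13.704309873002625 travel 0.00793625531656274
stud [187.7 259.2 200. ] [-3.95e-02 -2.00e-05]
stud [236.6 259.  173. ] [-6.308e-02 -9.000e-05]
screw [226.  218.9] [-0.08392 -0.02659]
screw [nan nan] [nan nan]meas.py:11: RuntimeWarning: invalid value encountered in scalar divide
  b=((w*yy).sum()/w.sum(),(w*xx).sum()/w.sum()); print('screw',np.round(b,1),tl(*b,.017).round(5))
```

Stack at about 7.7–7.9 mm. Holding steady for over 3 s.

>>> apply_moves:
  plan:
    - {"tx": 0, "ty": 0, "tz": 0, "yaw": 0, "grip": -1}
    - {"tx": 0, "ty": 0, "tz": 0, "yaw": 0, "grip": -1}
    - {"tx": 0, "ty": 0, "tz": 0, "yaw": 0, "grip": -1}
    - {"tx": 0, "ty": 0, "tz": 0, "yaw": 0, "grip": -1}
    - {"tx": 0, "ty": 0, "tz": 0, "yaw": 0, "grip": -1}
    - {"tx": 0, "ty": 0, "tz": 0, "yaw": 0, "grip": -1}
    - {"tx": 0, "ty": 0, "tz": 0, "yaw": 0, "grip": -1}
    - {"tx": 0, "ty": 0, "tz": 0, "yaw": 0, "grip": -1}

```text
time: 22.7
tool_pos: [0.597, -0.3916, 0.0366]
tool_rot: [3.141, 0.007, -0.673]
contact_force: [-11.4, 7.7, 8.7]
opening: 0.0295
```

>>> apply_moves:
  plan:
    - {"tx": 0, "ty": 0, "tz": 0, "yaw": 0, "grip": -1}
    - {"tx": 0, "ty": 0, "tz": 0, "yaw": 0, "grip": -1}
    - {"tx": 0, "ty": 0, "tz": 0, "yaw": 0, "grip": -1}
    - {"tx": 0, "ty": 0, "tz": 0, "yaw": 0, "grip": -1}
    - {"tx": 0, "ty": 0, "tz": 0, "yaw": 0, "grip": -1}
    - {"tx": 0, "ty": 0, "tz": 0, "yaw": 0, "grip": -1}
    - {"tx": 0, "ty": 0, "tz": 0, "yaw": 0, "grip": -1}
    - {"tx": 0, "ty": 0, "tz": 0, "yaw": 0, "grip": -1}

```text
time: 23.7
tool_pos: [0.597, -0.3917, 0.0366]
tool_rot: [3.141, 0.007, -0.673]
contact_force: [-11.6, 8.3, 8.2]
opening: 0.0294
```

>>> apply_moves:
  plan:
    - {"tx": 0, "ty": 0, "tz": 0, "yaw": 0, "grip": -1}
    - {"tx": 0, "ty": 0, "tz": 0, "yaw": 0, "grip": -1}
    - {"tx": 0, "ty": 0, "tz": 0, "yaw": 0, "grip": -1}
    - {"tx": 0, "ty": 0, "tz": 0, "yaw": 0, "grip": -1}
    - {"tx": 0, "ty": 0, "tz": 0, "yaw": 0, "grip": -1}
    - {"tx": 0, "ty": 0, "tz": 0, "yaw": 0, "grip": -1}
    - {"tx": 0, "ty": 0, "tz": 0, "yaw": 0, "grip": -1}
    - {"tx": 0, "ty": 0, "tz": 0, "yaw": 0, "grip": -1}

```text
time: 24.7
tool_pos: [0.597, -0.3916, 0.0366]
tool_rot: [3.141, 0.007, -0.673]
contact_force: [-10.9, 7.9, 9.0]
opening: 0.0298
```

>>> apply_moves:
  plan:
    - {"tx": 0, "ty": 0, "tz": 0, "yaw": 0, "grip": -1}
    - {"tx": 0, "ty": 0, "tz": 0, "yaw": 0, "grip": -1}
    - {"tx": 0, "ty": 0, "tz": 0, "yaw": 0, "grip": -1}
    - {"tx": 0, "ty": 0, "tz": 0, "yaw": 0, "grip": -1}

```text
time: 25.2
tool_pos: [0.597, -0.3916, 0.0366]
tool_rot: [3.141, 0.007, -0.673]
contact_force: [-11.2, 8.1, 8.8]
opening: 0.0297
```

Run:
```python
from meas import *
im,d,cal,P=wsnap('w11'); ims,_=snap('scene','s11'); o=robot.observe(); F=np.array(o['contact_force'])
p=np.array(o['tool_pos']); print(o['time'],p,F,F[0]*.7817-F[1]*.6236,'travel',(p[0]-.5908)*.7817-(p[1]+.3867)*.6236,o['opening'])
f=lambda r,c:(int(60+r/2.5),int(160+c/2.5))
meas('w11',[f(320,249),f(441,249)],[f(415,148)])
cv2.imwrite('pics/fin.png',cv2.hconcat([im,ims])[:,:,::-1][:, :]); cv2.imwrite('pics/fin.png',cv2.resize(cv2.imread('pics/fin.png'),(800,300)))
```

```text
25.3 [ 0.59701511 -0.39164995  0.0366314 ] [-10.66508069   7.86268735   8.39956998] -13.240065406962032 travel 0.007945144332141368 0.029952683348031035
stud [187.7 259.2 200. ] [-3.95e-02 -2.00e-05]
stud [236.6 259.  174. ] [-6.305e-02 -9.000e-05]
screw [226.  218.9] [-0.08391 -0.0266 ]
```

View pics/fin.png

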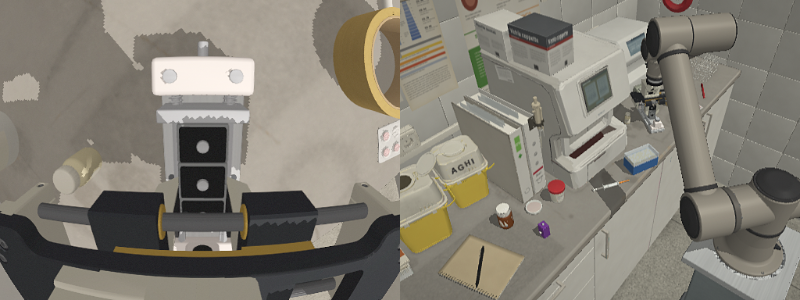

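The pressure has been steady for over 4 s. The views show the plate about half-way back, the dropper standing, and the other items where they were. Handing in.

```bash
python3 -c "
from cell import robot
print(robot.hand_in())"
```

```text
the job is handed in; nothing more can be done
None
```

The grey electrode is in the channel and was still pressed against the mounted pair, with the arm holding it, when I handed in at 25.3 s. I gripped it across its 30 mm width, about 20 mm above its foot. I lowered it nose-first onto the floor with 11–12 mm between its nose and the pair. It met them after 16.5 mm of sliding, and I pressed on and held it there for over 4 s.

**How far the plate went:** 7.9 mm by arm travel, against 7.4–7.9 mm from the wrist camera. Half-way is 8 mm and the end stop is 16 mm. There was no visible slip between electrode, gripper and pair.

**Force disagreement:** the wrist read about 13.5 N along the channel, not 10 N. It also showed about 8.5 N down on the floor. I put the extra down to floor friction, because 7.9 mm of travel means about 10.3 N of spring force.

**Small tilt:** the tool was tipped about 0.4° under load.

**Bystanders:** in the last wrist and scene views the dropper stands and nothing looks moved. I checked this by eye only and did not measure their positions again.

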